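# Wick template out to its line

## Robot

A 6-joint arm with a two-finger parallel gripper is mounted at the origin on the work surface. World frame = base frame: x ahead of the robot, y to its left, z up, the work surface at z = 0. Lengths are in mm, angles in rad, forces in N, time in s.
With the tool pointing down it reaches from about 350 to 775 mm from the base axis. Payload 7.3 kg.
Tool frame: the origin (TCP) lies midway between the tips of the shut fingers; the grasp point (between the pads) lies bot.tcp_to_grasp behind it (bot.tcp_to_grasp is the distance from the TCP to the grasp point, in mm); z points along the fingers, y is the direction in which the jaws open and shut (so a half turn about z gives the same grasp; the last joint's range is limited). The gripper opens to 92 mm and grips with 3 to 60 N. Pads are 19 mm wide; open, the fingers measure 130 mm over their backs; the gripper's body (75 mm by 190 mm) begins 47 mm behind the grasp point.
Start: joints at [-1.38, 0.342, 1.524, -0, 1.275, -0.146], TCP at [173.519, -495.516, 226.741] pointing down, gripper open.
Joint ranges: [-2.53, 2.53], [-0.77, 2.02], [0.04, 2.7], [-1, 4.14], [0.28, 2.66], [-3.11, 3.11]. Speed limits (rad/s): [2.57, 2.57, 3.14, 3.14, 3.14, 3.14].

## Interface

Orientations are given as [roll, pitch, yaw] about the fixed x, y, z axes, in that order (R = Rz(yaw) Ry(pitch) Rx(roll)).
In Python, from plant import bot gives the robot as it stands.
- The arm moves only by the shell command python3 -m inch 'ROWS'. ROWS is JSON, one flat list of numbers, 7 for each row, row after row: the shift along the world's x, y, z in cm, then the turn, a rotation vector about the world's x, y, z in degrees, then the gripper command: -1 is shut, 1 is fully open, values between are in proportion. In form: [tx, ty, tz, ax, ay, az, fingers, tx, ty, tz, ax, ay, az, fingers, ...]. A call has exactly 5 rows; each row is the pose to reach, as a shift and turn from the pose measured when the call began; what a row does not reach only later rows make up. A row lasts 1/10 s, in which the tool goes at most 50 mm and 8.59 degrees, less where a joint would pass 70% of its speed; a pose out of reach is approached as far as the arm can. A call with a gripper value outside its range is refused whole. The fingers move at their own pace and stop on an object; the grip force is fixed at half the most. Time passes only in rows, so rows that repeat a pose let the fingers close, or fill a call up. It gives the time, the measured TCP pose, the force and the opening at its end, in the units of the state.
- bot.get_obs(): the state, without advancing time (a new reading comes with each control period).
- bot.capture(name): name is "scene" or "top" or "wrist"; returns the picture (480x640x3 uint8, red, green, blue); there is no depth.
- bot.calibration(name): a dict with "fx", "fy", "cx", "cy" (pixels), "k1" (the pictures are not rectified: a ray, as slopes to the right and down, at radius r is drawn at 1 + k1 r^2 times it, then the intrinsics apply), "cam_to_world" (4x4, takes a point from camera to world coordinates). Camera axes: x right, y down, z forward; pixel columns grow to the right and rows downward; lengths in mm; the calibration is good to about 2 mm. A picture is of the moment at which its call begins: read the wrist's pose just before it. calibration takes no time and is no camera call; for the wrist camera it gives the pose at the moment of the call.
- bot.close_job(): hands the job in, once; it reports no verdict.
The state is a dict: "time": time; "joint_positions": joint angles; "dq": joint speeds; "tau": joint torques, N m; "tool_pos": TCP position; "tcp_rot": TCP orientation; "contact_force": force on the tool from outside, world axes, zero at the start; "moment": the same for the moment, N m; "grip_width": finger opening in mm.
Only numpy, scipy, OpenCV 4.12 (cv2) and the standard library are available. Lean on these libraries where they do the work, as an engineer would, in place of code of your own. Each camera call takes 0.05 s, during which the arm holds its last target.

## Task

The blue wick template lies flat on the white pouring stand. With the fingertips, slide it towards the stand's orange-trimmed far edge until the white line across it lies right over that edge and the end beyond the line overhangs squarely. Keep it lying on the board, never lifted, and leave everything else where it stands.

Things in the scene. Friction and masses are not known exactly. Their poses are not given: they have to be found in the camera images.
- template_line (a point): Middle of the white line on top of the blue wick template, a loose flat plate 120 long (x) x 100 wide (y) x 6 thick, about 85 g, flat on the stand. The line (6 wide) runs across it, 40 mm from its leading end (+x) and 80 mm from its rear end (-x, marked by three black dots). x points to the leading end, y along the line, z up. It starts with x towards the orange edge, up to 0.35 rad askew.
- stand_edge (a point): Middle of the far edge of the fixed white pouring stand, at the board top; the only edge with an orange trim. The board is 280 deep (x) x 360 wide (y), its top 45 mm above the table. x points level out over the edge, at right angles to it, y along it, z up. Only the two side edges (y = +180 and -180) carry a steel lip, 8 high and 8 thick; the edge opposite the orange one is open.
- tin_gold: Small closed candle tin with a brass lid, 50 across, 30 high, standing loose on the stand near one side lip; origin at the centre of its underside. To be left alone.
- tin_copper: Small closed candle tin with a copper lid, 50 across, 30 high, standing loose on the stand near one side lip; origin at the centre of its underside. To be left alone.
- pitcher: Steel pouring pitcher with a handle, about 100 across, 130 high, loose on the table beside the stand; origin at the centre of its underside. To be left alone.
- bottle: White bottle with a red label, 66 across, 190 high, loose on the table beside the stand; origin at the centre of its underside. To be left alone.
- jar: Amber jar with a wooden lid, 72 across, 85 high, loose on the table beside the stand; origin at the centre of its underside. To be left alone.
- thermometer: Orange and black pistol thermometer lying on its side, about 150 x 100 x 34 high, loose on the table beside the stand; origin on its underside. To be left alone.
Mind the look-alikes: they are no part of the job. There is more than one size of the part that bears template_line; the job needs the smallest.

How it is judged:
By the outcome, as a careful person would: the job done as asked, in the order asked, and still so for the second after the job is handed in, with the robot touching nothing.
It also fails if it takes over 51 s, if anything falls off the work surface, if the arm or the gripper's body presses on something with over 40 N, if the wrist force passes 120 N, or if a joint passes its speed limit or range.

## Working session

There is one attempt and no reset: what is moved stays moved. The work goes in short steps, Python scripts to look and compute and a shell command to move; the robot and the scene stay as the last step left them, time stands still between calls to the robot, and variables do not carry over. Pictures are saved under pics/ and viewed, and the job is handed in when it is done.

```bash
ls; mkdir -p pics; python3 - <<'E'
from plant import bot
import cv2
for n in ("scene","top","wrist"):
    c=bot.calibration(n); im=bot.capture(n)
    cv2.imwrite(f"pics/{n}0.png",im[:,:,::-1])
    print(n,{k:v for k,v in c.items()})
print(bot.get_obs(),bot.tcp_to_grasp)
E
```

```text
pics
scene {'fx': 545.4871232048121, 'fy': 545.4871232048121, 'cx': 319.82094951215043, 'cy': 228.9612017320052, 'k1': -0.018247539627973014, 'cam_to_world': array([[ 3.06490862e-02,  8.52509904e-01, -5.21811745e-01,
         1.15664581e+03],
       [ 9.99517260e-01, -2.34834976e-02,  2.03413904e-02,
        -3.87020811e+01],
       [ 5.08727191e-03, -5.22183290e-01, -8.52818111e-01,
         1.20007029e+03],
       [ 0.00000000e+00,  0.00000000e+00,  0.00000000e+00,
         1.00000000e+00]])}
top {'fx': 503.99976059007236, 'fy': 503.99976059007236, 'cx': 317.82041650287937, 'cy': 235.79758498460743, 'k1': -0.07019792891109052, 'cam_to_world': array([[ 8.38930719e-02, -9.74990555e-01,  2.05804203e-01,
         1.48073207e+02],
       [-9.96452341e-01, -8.34679642e-02,  1.07625166e-02,
        -1.24800490e+01],
       [ 6.68470580e-03, -2.05976980e-01, -9.78534005e-01,
         1.55040269e+03],
       [ 0.00000000e+00,  0.00000000e+00,  0.00000000e+00,
         1.00000000e+00]])}
wrist {'fx': 361.0060338546139, 'fy': 361.0060338546139, 'cx': 317.908274016627, 'cy': 239.40119827150772
[... 362 characters left out ...]
       1.00000000e+00]])}
{'time': 0.15, 'joint_positions': array([-1.37998059e+00,  3.42581625e-01,  1.52479264e+00, -1.59631774e-05,
        1.27539180e+00, -1.46013196e-01]), 'dq': array([ 0.00081859, -0.00287939, -0.00211468, -0.00051575, -0.00188474,
        0.00063212]), 'tau': array([ 8.69168762e-04, -4.31471372e+01, -2.44353604e+01,  7.17989914e-02,
        5.36622538e-02, -8.59308784e-05]), 'tool_pos': array([ 173.46238506, -495.19630246,  226.19650196]), 'tcp_rot': array([-3.14042950e+00, -1.55622240e-04,  3.36833495e-01]), 'contact_force': array([-0.06232727,  0.37795595, -0.08832046]), 'moment': array([-0.04340538, -0.04123651,  0.01760262]), 'grip_width': 91.80941786146107} 18.8
```

View pics/scene0.png

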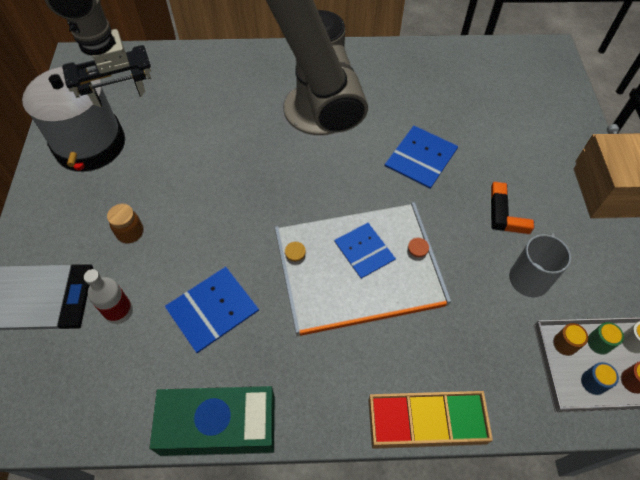

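View pics/top0.png

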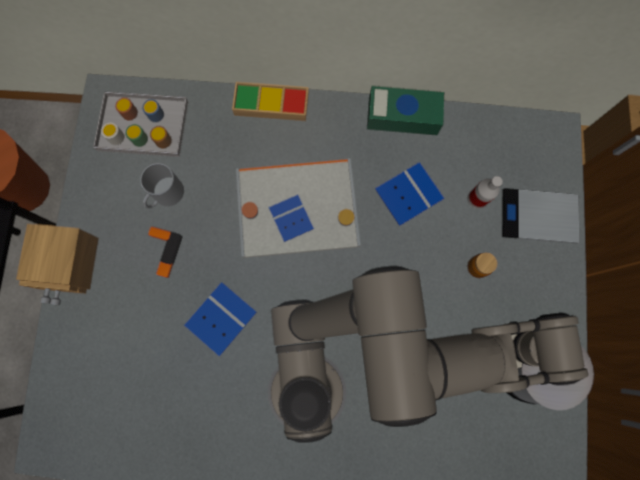

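View pics/wrist0.png

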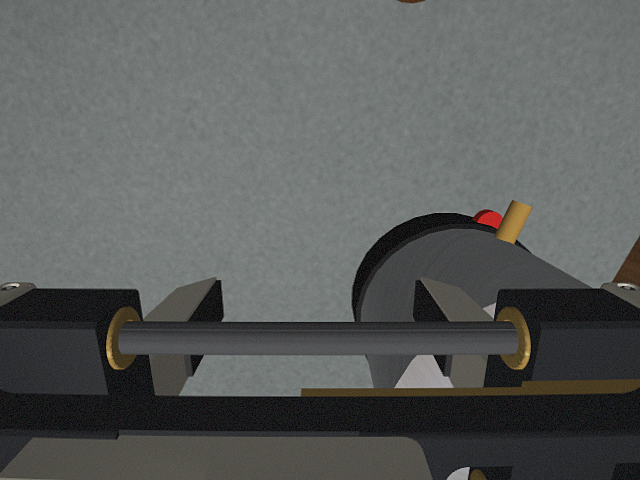

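The scene picture shows three blue templates: (365,249) on the white stand, (421,156) on the table, and (212,308) on the table. The one on the stand is the smallest and the only one on the stand, so it fits the description. I'll enlarge it to confirm and measure it.

```bash
cat > h.py <<'E'
import numpy as np, cv2
def ray(c,p):
    K=np.array([[c['fx'],0,c['cx']],[0,c['fy'],c['cy']],[0,0,1]])
    q=cv2.undistortPoints(np.array(p,float).reshape(-1,1,2),K,np.array([c['k1'],0,0,0,0.]),None).reshape(-1,2)
    return np.c_[q,np.ones(len(q))]
def p2w(c,p,z):
    T=c['cam_to_world']; d=ray(c,p)@T[:3,:3].T; o=T[:3,3]
    return o+d*((z-o[2])/d[:,2])[:,None]
def w2p(c,w):
    T=np.linalg.inv(c['cam_to_world']); q=np.atleast_2d(w)@T[:3,:3].T+T[:3,3]; s=q[:,:2]/q[:,2:]
    s=s*(1+c['k1']*(s**2).sum(1,keepdims=True))
    return s*[c['fx'],c['fy']]+[c['cx'],c['cy']]
def blue(im):
    h=cv2.cvtColor(im,cv2.COLOR_RGB2HSV)
    return cv2.inRange(h,(100,120,60),(125,255,255))
def plates(im,minA=300,roi=None):
    m=blue(im); m=cv2.morphologyEx(m,cv2.MORPH_CLOSE,np.ones((9,9),np.uint8))
    cs,_=cv2.findContours(m,cv2.RETR_EXTERNAL,cv2.CHAIN_APPROX_NONE)
    return [c for c in cs if cv2.contourArea(c)>minA]
def orange(im):
    h=cv2.cvtColor(im,cv2.COLOR_RGB2HSV)
    return cv2.inRange(h,(3,170,150),(14,255,255))
E
python3 - <<'E'
from plant import bot
import cv2,numpy as np
from h import *
for n in("scene","top"):
    im=cv2.imread(f"pics/{n}0.png")[:,:,::-1].copy(); c=bot.calibration(n)
    for ct in plates(im,600):
        w=p2w(c,ct.reshape(-1,2),51)[:,:2].astype(np.float32)
        r=cv2.minAreaRect(w)
        print(n,ct.reshape(-1,2).mean(0).round(),"ctr/size/ang",np.round(r[0],1),np.round(r[1],1),round(r[2],1), "area",cv2.contourArea(w))
    m=orange(im); cs,_=cv2.findContours(m,cv2.RETR_EXTERNAL,cv2.CHAIN_APPROX_NONE)
    for k in cs:
        if len(k)>60:
            w=p2w(c,k.reshape(-1,2),45)[:,:2].astype(np.float32); r=cv2.minAreaRect(w); print(" orange",k.reshape(-1,2).mean(0).round(),np.round(cv2.boxPoints(r),1).tolist())
im=cv2.imread("pics/scene0.png"); cv2.imwrite("pics/crop0.png",cv2.resize(im[195:335,265:455],None,fx=4,fy=4,interpolation=cv2.INTER_CUBIC))
im=cv2.imread("pics/top0.png"); cv2.imwrite("pics/crop1.png",cv2.resize(im[150:265,225:370],None,fx=5,fy=5,interpolation=cv2.INTER_CUBIC))
E
```

```text
scene [212. 417.] ctr/size/ang [ 896.5 -245.8] [73.4 73.3] 46.2 area 4139.966306566726
scene [211. 309.] ctr/size/ang [ 655.7 -263.4] [140.8 165.7] 36.2 area 22596.629593231715
scene [364. 250.] ctr/size/ang [513.8  94.4] [119.2  99.6] 29.4 area 11347.610419342964
scene [421. 156.] ctr/size/ang [227.7 269.7] [138.7 169.5] 55.2 area 22707.11444282811
 orange [390. 440.] [[935.5, 87.9000015258789], [951.7000122070312, 83.69999694824219], [969.2999877929688, 150.89999389648438], [953.0999755859375, 155.1999969482422]]
 orange [373. 317.] [[652.0, 272.5], [713.5, -64.30000305175781], [719.4000244140625, -63.20000076293945], [658.0, 273.6000061035156]]
 orange [520. 222.] [[423.6000061035156, 463.5], [449.0, 458.3999938964844], [461.8999938964844, 522.0999755859375], [436.5, 527.2000122070312]]
top [220. 318.] ctr/size/ang [191.1 270.7] [138.5 166.2] 55.3 area 22172.516818701173
top [291. 218.] ctr/size/ang [512.9  91.3] [114.2  94.3] 29.4 area 10079.617365704617
top [409. 193.] ctr/size/ang [ 623.1 -268. ] [138.8 167.1] 36.3 area 22304.40842188103
```

View pics/crop0.png

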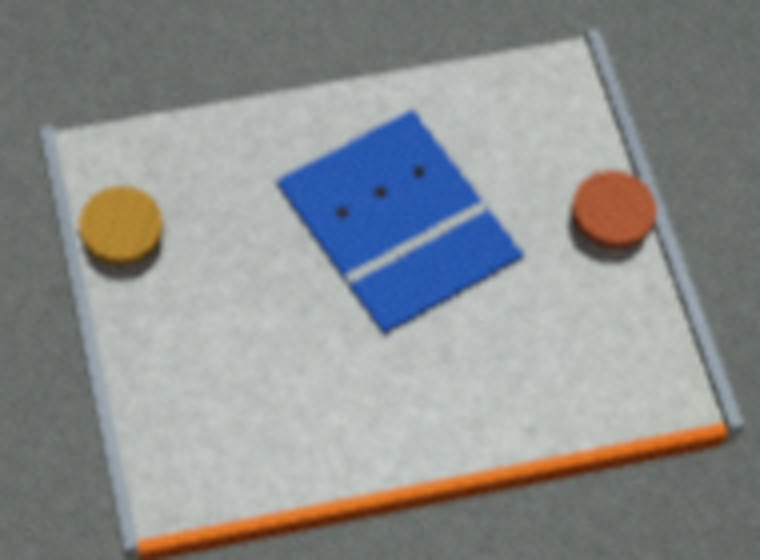

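View pics/crop1.png

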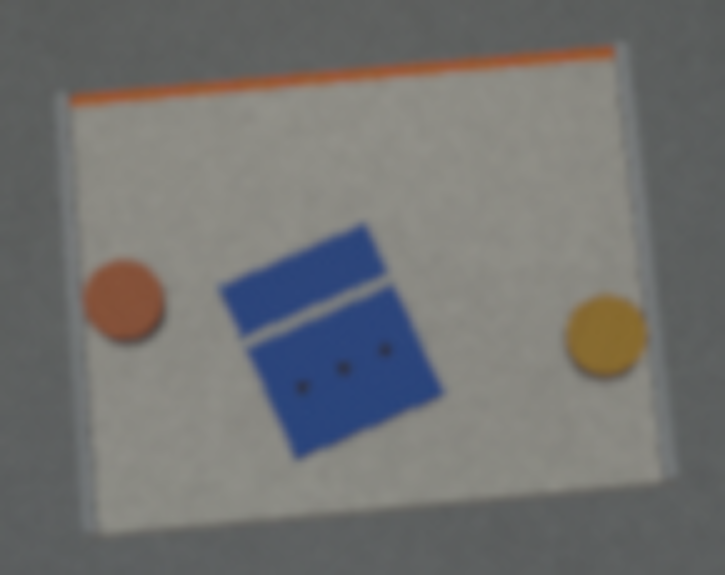

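The crop confirms it: the plate on the stand measures 119 x 100, against about 140 x 167 for the other two. Next I'll measure the edge accurately using rectified profiles.

```bash
cat >> h.py <<'E'
def rect(im,c,o,yaw,xs,ys,z):
    X,Y=np.meshgrid(xs,ys,indexing='ij'); a=np.array([np.cos(yaw),np.sin(yaw)]); b=np.array([-a[1],a[0]])
    P=np.c_[(np.array(o)[:2]+X.reshape(-1,1)*a+Y.reshape(-1,1)*b),np.full(X.size,z)]
    q=w2p(c,P).astype(np.float32).reshape(X.shape+(2,))
    return cv2.remap(im,q[...,0],q[...,1],cv2.INTER_CUBIC)
E
python3 - <<'E'
from plant import bot
from h import *
o=[685.7,104.5]; yaw=np.radians(10.3)
for n in("scene","top"):
    im=cv2.imread(f"pics/{n}0.png")[:,:,::-1].copy(); c=bot.calibration(n)
    for y0 in(-130,-60,60,130):
        p=rect(im,c,o,yaw,np.arange(-16,17,2.),np.arange(y0-25,y0+25,2.),45).astype(float).mean(1)
        print(n,y0,[tuple(r) for r in p[:,[0,2]].round().astype(int)])
    p=rect(im,c,o,yaw,np.arange(-300,-260,3.),np.arange(-100,100,2.),45).astype(float).mean(1).mean(1); print(n,"near",p.round().astype(int))
    for s in(-1,1):
      p=rect(im,c,o,yaw,np.arange(-60,-30,2.),s*np.arange(160,204,3.),45).astype(float).mean(0).mean(1); print(n,"side",s,p.round().astype(int))
E
```

```text
scene -130 [(np.int64(185), np.int64(185)), (np.int64(183), np.int64(184)), (np.int64(182), np.int64(183)), (np.int64(181), np.int64(183)), (np.int64(183), np.int64(183)), (np.int64(193), np.int64(159)), (np.int64(210), np.int64(105)), (np.int64(221), np.int64(53)), (np.int64(215), np.int64(35)), (np.int64(176), np.int64(25)), (np.int64(121), np.int64(12)), (np.int64(92), np.int64(11)), (np.int64(93), np.int64(39)), (np.int64(100), np.int64(81)), (np.int64(104), np.int64(102)), (np.int64(105), np.int64(106)), (np.int64(104), np.int64(105))]
scene -60 [(np.int64(189), np.int64(191)), (np.int64(190), np.int64(191)), (np.int64(189), np.int64(191)), (np.int64(189), np.int64(191)), (np.int64(190), np.int64(189)), (np.int64(198), np.int64(160)), (np.int64(212), np.int64(104)), (np.int64(222), np.int64(53)), (np.int64(215), np.int64(35)), (np.int64(177), np.int64(25)), (np.int64(122), np.int64(13)), (np.int64(92), np.int64(11)), (np.int64(94), np.int64(40)), (np.int64(101), np.int64(82)), (np.int64(105), np.int64(103)), (np.int64(106), np.int64(107)), (np.int64(106), np.int64(107))]
scene 6
[... 2963 characters left out ...]
(139), np.int64(132)), (np.int64(139), np.int64(131)), (np.int64(140), np.int64(129)), (np.int64(141), np.int64(123)), (np.int64(145), np.int64(110)), (np.int64(149), np.int64(89)), (np.int64(151), np.int64(66)), (np.int64(148), np.int64(55)), (np.int64(137), np.int64(62)), (np.int64(121), np.int64(76)), (np.int64(106), np.int64(87)), (np.int64(96), np.int64(93)), (np.int64(93), np.int64(94)), (np.int64(93), np.int64(94)), (np.int64(93), np.int64(94)), (np.int64(93), np.int64(94))]
top near [ 95  95  95  95  95  95  97 108 125 135 136 136 136 136]
top side -1 [136 136 136 135 131 122 119 118 110 100  95  94  94  94  94]
top side 1 [135 134 127 120 118 116 108  99  95  94  93  93  93  93  93]
```

```bash
python3 -m inch '[3.5,5,0,0,0,0,0.2, 7,10,0,0,0,0,0.2, 10.5,15,0,0,0,0,0.2, 14,20,0,0,0,0,0.2, 17.5,25,0,0,0,0,0.2]'
```

```text
time: 0.65
tool_pos: [317.3, -288.8, 226.1]
tcp_rot: [-3.14, -0.0, 0.336]
contact_force: [1.3, -0.4, 0.4]
grip_width: 57.2
```

```bash
python3 -m inch '[2.3,4.5,0,0,0,2,0.2, 4.6,9,0,0,0,4,0.2, 6.9,13.5,0,0,0,6,0.2, 9.2,18,0,0,0,8,0.2, 11.5,22.5,0,0,0,10,0.2]'; python3 -m inch '[0,4.2,-2,0,0,0,0.2, 0,8.4,-4,0,0,0,0.2, 0,11,-7,0,0,0,0.2, 0,11,-10,0,0,0,0.2, 0,11,-12,0,0,0,0.2]'; python3 - <<'E'
from plant import bot
from h import *
print(bot.get_obs()['tool_pos'],bot.get_obs()['tcp_rot'])
for n in("wrist","scene"):
    cv2.imwrite(f"pics/{n}1.png",bot.capture(n)[:,:,::-1])
E
```

```text
time: 1.15
tool_pos: [430.7, -65.8, 226.2]
tcp_rot: [-3.141, -0.0, 0.512]
contact_force: [0.5, -1.4, 0.7]
grip_width: 54.9
time: 1.65
tool_pos: [429.6, 45.3, 104.4]
tcp_rot: [-3.139, 0.002, 0.514]
contact_force: [-0.2, -0.3, 0.4]
grip_width: 54.9
[429.56756455  45.31057214 104.40100753] [-3.13941472e+00  1.51288740e-03  5.14488832e-01]
```

View pics/wrist1.png

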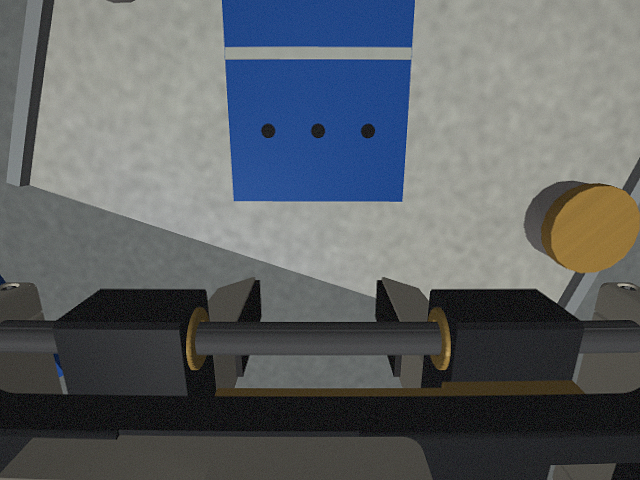

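View pics/scene1.png

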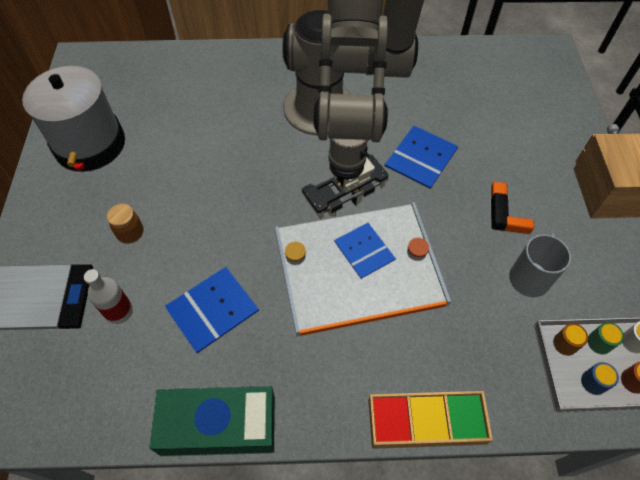

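The wrist view shows the plate square to the fingers, with its rear edge at row 201, columns 234–403. I'll measure it precisely before descending.

```bash
python3 - <<'E'
from plant import bot
from h import *
im=cv2.imread("pics/wrist1.png")[:,:,::-1].copy(); c=bot.calibration("wrist")
ob=bot.get_obs(); t=ob['tool_pos'];yw=ob['tcp_rot'][2]
a=np.array([np.cos(yw),np.sin(yw)]); b=np.array([-a[1],a[0]])
def rel(w): d=w[:,:2]-t[:2]; return np.c_[d@a,d@b].round(1)
print("rear corners in tool (fwd,left)",rel(p2w(c,[[234,201],[403,201]],51)).tolist(), "line ends",rel(p2w(c,[[225,53],[412,53]],51)).tolist())
print("world",p2w(c,[[234,201],[403,201]],51).round(1).tolist())
# near edge of stand
print("near edge", p2w(c,[[28,185],[375,297]],45).round(1).tolist())
E
```

```text
rear corners in tool (fwd,left) [[37.5, 49.9], [37.5, -50.4]] line ends [[117.6, 49.8], [117.6, -50.2]]
world [[436.9, 106.4, 51.0], [486.1, 19.1, 51.0]]
near edge [[381.8, 222.8, 45.0], [423.1, -1.7, 45.0]]
```

```bash
python3 -m inch '[0.5,0.3,-2,0,0,0,0.2, 1.0,0.6,-3.5,0,0,0,0.2, 1.0,0.6,-4.8,0,0,0,0.2, 1.0,0.6,-5.5,0,0,0,0.2, 1.0,0.6,-5.7,0,0,0,0.2]'; python3 - <<'E'
from plant import bot
from h import *
cv2.imwrite("pics/wrist2.png",bot.capture("wrist")[:,:,::-1]); o=bot.get_obs();print(o['tool_pos'],o['contact_force'])
E
```

```text
time: 2.25
tool_pos: [438.8, 50.4, 47.1]
tcp_rot: [-3.137, 0.005, 0.512]
contact_force: [-0.1, -0.1, -0.3]
grip_width: 55.3
[438.87927133  50.43406002  47.19109561] [ 0.18957697 -0.28067641 -1.40680381]
```

View pics/wrist2.png

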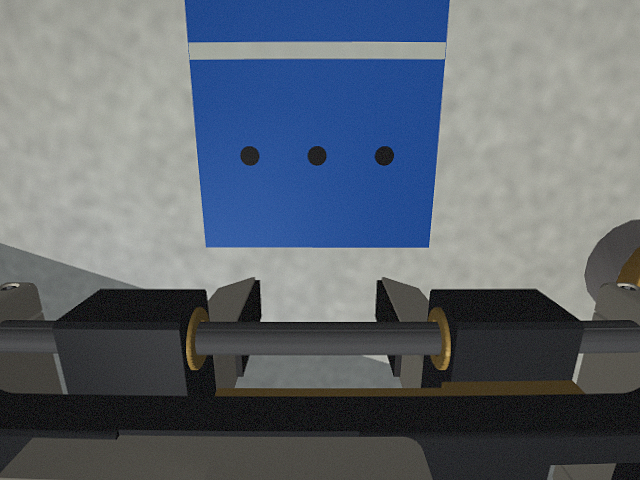

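```bash
python3 - <<'E'
import numpy as np
from plant import bot
t=bot.get_obs()['tool_pos'][:2]
y0=29.4; S=80; p=np.array([461.5,62.8]); ds=.5
for k in range(int(S/ds)+1):
    s=k*ds; h=np.radians(y0-19.1*s/S)
    if s%5==0: print(s,((p-9.5*np.array([np.cos(h),np.sin(h)])-t)/10).round(2),round(-19.1*s/S,1))
    p=p+ds*np.array([np.cos(h),np.sin(h)])
E
python3 -m inch '[0.5,0.27,0,0,0,0,0.2, 0.95,0.5,0,0,0,0,0.2, 1.43,0.77,0,0,0,0,0.2, 1.87,1.03,0,0,0,-1.2,0.2, 2.3,1.27,0,0,0,-2.4,0.2]'
```

```text
0.0 [1.43 0.77] -0.0
5.0 [1.86 1.03] -1.2
10.0 [2.3  1.28] -2.4
15.0 [2.74 1.52] -3.6
20.0 [3.18 1.75] -4.8
25.0 [3.63 1.97] -6.0
30.0 [4.08 2.19] -7.2
35.0 [4.54 2.39] -8.4
40.0 [5.   2.58] -9.6
45.0 [5.46 2.77] -10.7
50.0 [5.93 2.94] -11.9
55.0 [6.41 3.11] -13.1
60.0 [6.88 3.26] -14.3
65.0 [7.36 3.4 ] -15.5
70.0 [7.84 3.54] -16.7
75.0 [8.33 3.66] -17.9
80.0 [8.81 3.78] -19.1
time: 2.8
tool_pos: [462.2, 63.4, 47.3]
tcp_rot: [-3.137, 0.005, 0.469]
contact_force: [-0.4, 0.6, 1.1]
grip_width: 55.2
```

```bash
python3 -m inch '[0.44,0.25,0,0,0,-1.2,0.2, 0.88,0.48,0,0,0,-2.4,0.2, 1.33,0.7,0,0,0,-3.6,0.2, 1.78,0.92,0,0,0,-4.8,0.2, 2.24,1.12,0,0,0,-6,0.2]'; python3 - <<'E'
from plant import bot
from h import *
cv2.imwrite("pics/wrist3.png",bot.capture("wrist")[:,:,::-1]); o=bot.get_obs();print(o['tool_pos'],o['contact_force'])
E
```

```text
time: 3.3
tool_pos: [484.9, 74.8, 47.2]
tcp_rot: [-3.137, 0.005, 0.362]
contact_force: [-0.1, -0.3, 0.9]
grip_width: 55.3
[485.85248489  75.00584136  47.35243567] [ 0.6842902  -0.17080347 -0.63915341]
```

View pics/wrist3.png

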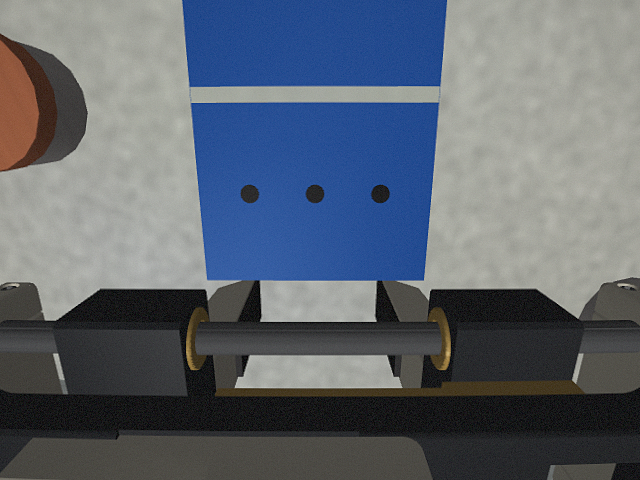

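```bash
python3 -m inch '[0.46,0.19,0,0,0,-1.2,0.2, 0.92,0.38,0,0,0,-2.4,0.2, 1.39,0.55,0,0,0,-3.5,0.2, 1.87,0.72,0,0,0,-4.7,0.2, 2.34,0.87,0,0,0,-5.9,0.2]';python3 -m inch '[0.48,0.14,0,0,0,-1.2,0.2, 0.96,0.28,0,0,0,-2.3,0.2, 1.45,0.4,0,0,0,-3.4,0.2, 1.93,0.52,0,0,0,-4.5,0.2, 2.42,0.61,0,0,0,-4.5,0.2]'; python3 - <<'E'
from plant import bot
from h import *
o=bot.get_obs();print(o['tool_pos'],np.degrees(o['tcp_rot']),o['contact_force']); c=bot.calibration("wrist")
import pickle; pickle.dump(c,open("w4.pkl","wb"))
for n in("wrist","scene"): cv2.imwrite(f"pics/{n}4.png",bot.capture(n)[:,:,::-1])
E
```

```text
time: 3.85
tool_pos: [509.6, 83.8, 47.3]
tcp_rot: [-3.138, 0.003, 0.257]
contact_force: [0.8, 0.0, 0.5]
grip_width: 55.2
time: 4.35
tool_pos: [534.2, 90.0, 47.3]
tcp_rot: [-3.138, 0.003, 0.177]
contact_force: [-1.2, -0.5, 0.2]
grip_width: 55.1
[534.20955657  90.03285472  47.3274232 ] [-179.77747031    0.19999806   10.16270848] [-1.17296039 -0.52714272  0.21801547]
```

View pics/wrist4.png

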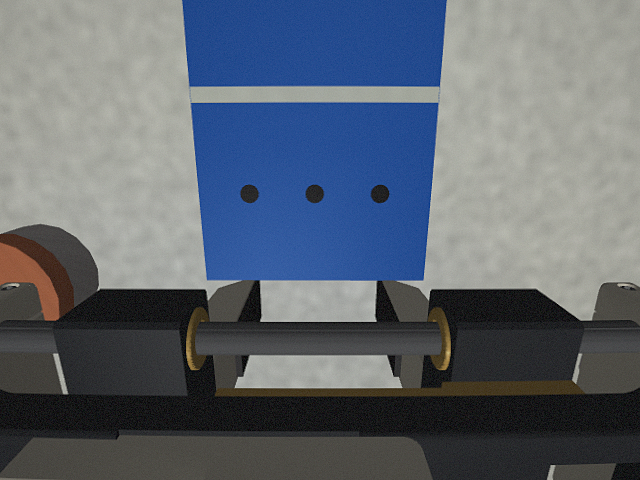

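View pics/scene4.png

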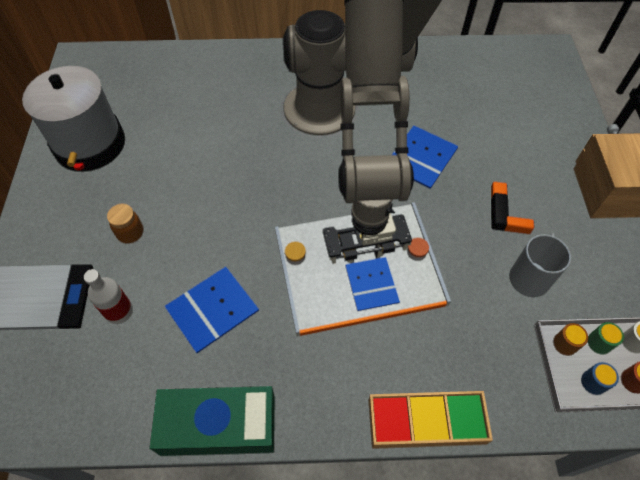

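```bash
python3 -m inch '[0.5,0.09,0,0,0,0,0.2, 1,0.18,0,0,0,0,0.2, 1.5,0.27,0,0,0,0,0.2, 2,0.36,0,0,0,0,0.2, 2.5,0.45,0,0,0,0,0.2]';python3 -m inch '[0.5,0.09,0,0,0,0,0.2, 1,0.18,0,0,0,0,0.2, 1.5,0.27,0,0,0,0,0.2, 2,0.36,0,0,0,0,0.2, 2.3,0.42,0,0,0,0,0.2]'; python3 - <<'E'
from plant import bot
from h import *
o=bot.get_obs();print(o['tool_pos'],np.degrees(o['tcp_rot']),o['contact_force']); c=bot.calibration("wrist")
import pickle; pickle.dump((c,o),open("w5.pkl","wb"))
for n in("wrist","scene"): cv2.imwrite(f"pics/{n}5.png",bot.capture(n)[:,:,::-1])
E
```

```text
time: 4.95
tool_pos: [560.2, 94.6, 47.4]
tcp_rot: [-3.138, 0.002, 0.178]
contact_force: [0.2, 0.2, 0.5]
grip_width: 55.3
time: 5.45
tool_pos: [583.7, 98.9, 47.4]
tcp_rot: [-3.138, 0.002, 0.178]
contact_force: [-0.7, 0.3, 0.6]
grip_width: 55.3
[583.72585867  98.88229297  47.39763747] [-1.79788219e+02  1.19608206e-01  1.02184897e+01] [-0.69613288  0.26346313  0.56542346]
```

View pics/wrist5.png

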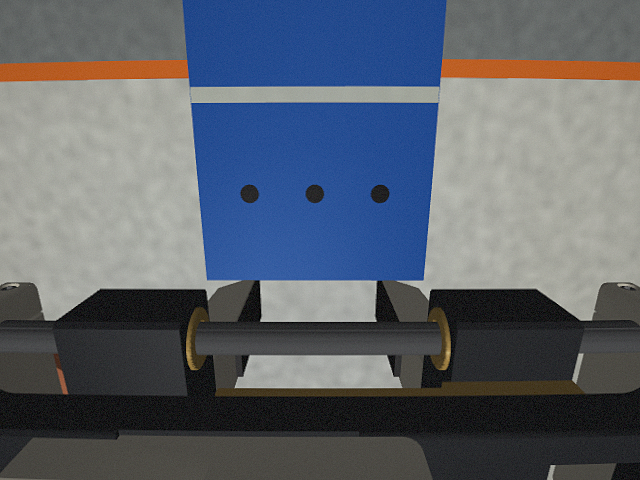

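```bash
cat > ms.py <<'E'
import pickle,sys
from h import *
def line(P): # fit y->x in tool frame
    vx,vy,x0,y0=cv2.fitLine(P.astype(np.float32),cv2.DIST_HUBER,0,.01,.01).ravel(); return np.degrees(np.arctan2(-vx*np.sign(vy),abs(vy))), x0-(y0)*vx/vy
def meas(f,k):
    c,o=pickle.load(open(k,"rb")); im=cv2.imread(f)[:,:,::-1].copy()
    t=o['tool_pos']; yw=o['tcp_rot'][2]; a=np.array([np.cos(yw),np.sin(yw)]); b=np.array([-a[1],a[0]])
    rel=lambda w:np.c_[(w[:,:2]-t[:2])@b,(w[:,:2]-t[:2])@a]
    res={}
    h=cv2.cvtColor(im,cv2.COLOR_RGB2HSV).astype(int); org=((h[...,0]<20)&(h[...,1]>150)).astype(int)
    hi=[];lo=[];ln=[]
    for u in list(range(15,175,4))+list(range(460,625,4)):
        r=np.where(org[:170,u])[0]
        if len(r): hi.append((u,r.min()-.5)); lo.append((u,r.max()+.5))
    for u in range(200,430,4):
        s=im[60:170,u].astype(float)[:,0]; w=np.clip(s-100,0,None)   # red channel: line bright
        rows=np.arange(60,170); 
        if w.sum()>200: ln.append((u,(w*rows).sum()/w.sum()))
    for nm,P,z in(("outer",hi,45),("inner",lo,45),("line",ln,51)):
        q=rel(p2w(c,P,z)); Q=q; vx=np.polyfit(Q[:,0],Q[:,1],1)
        print(nm,"fwd at mid %.2f"%vx[1],"tilt deg (tool frame) %.2f"%np.degrees(np.arctan(-vx[0])), "resid %.2f"%np.std(Q[:,1]-np.polyval(vx,Q[:,0])),"px",np.round(P[0],1),np.round(P[-1],1))
        res[nm]=vx
    print("remaining (line centre to outer edge) %.2f, angle line-edge %.2f"%(res["outer"][1]-res["line"][1],np.degrees(np.arctan(res["outer"][0]-res["line"][0]))))
meas(*sys.argv[1:])
E
python3 ms.py pics/wrist5.png w5.pkl
python3 - <<'E'
from plant import bot
from h import *
c=bot.calibration("scene"); im=cv2.imread("pics/scene5.png")[:,:,::-1].copy()
o=[688.4,105]; yaw=np.radians(10.3)
p=rect(im,c,o,yaw,np.arange(-8,16,1.),np.arange(-150,-60,2.),45).astype(float).mean(1); print("R edge",p[:,0].round())
p=rect(im,c,o,yaw,np.arange(-40,20,1.),np.arange(-20,45,2.),51).astype(float).mean(1)[:,0]; w=np.clip(p-90,0,None); print("line at",(w*np.arange(-40,20)).sum()/w.sum(), p.round())
E
```

```text
outer fwd at mid 105.59 tilt deg (tool frame) 0.10 resid 0.12 px [15.  62.5] [624.   61.5]
inner fwd at mid 98.68 tilt deg (tool frame) 0.10 resid 0.12 px [15.  80.5] [624.   79.5]
line fwd at mid 91.29 tilt deg (tool frame) 0.07 resid 0.03 px [200.   94.6] [428.   94.4]
remaining (line centre to outer edge) 14.30, angle line-edge -0.03
R edge [209. 217. 223. 227. 229. 224. 211. 189. 162. 134. 111.  99.  96.  97.
 101. 105. 108. 110. 111. 110. 110. 110. 110. 110.]
line at -14.3500261164795 [ 42.  42.  42.  41.  41.  42.  42.  41.  41.  41.  41.  41.  40.  40.
  41.  41.  41.  40.  41.  44.  54.  76. 106. 137. 161. 174. 177. 166.
 145. 118.  88.  63.  47.  41.  40.  40.  40.  40.  40.  40.  40.  40.
  40.  40.  40.  40.  40.  40.  40.  40.  40.  40.  40.  40.  40.  39.
  39.  39.  40.  40.]
```

```bash
python3 -m inch '[0.4,0.07,0,0,0,0,0.2, 0.8,0.14,0,0,0,0,0.2, 1.1,0.2,0,0,0,0,0.2, 1.3,0.23,0,0,0,0,0.2, 1.3,0.23,0,0,0,0,0.2]'; python3 - <<'E'
from plant import bot
from h import *
import pickle
bot.capture("top")
o=bot.get_obs();print(o['tool_pos'],np.degrees(o['tcp_rot']),o['contact_force']); c=bot.calibration("wrist")
pickle.dump((c,o),open("w6.pkl","wb"))
for n in("wrist","scene"): cv2.imwrite(f"pics/{n}6.png",bot.capture(n)[:,:,::-1])
E
python3 ms.py pics/wrist6.png w6.pkl
```

```text
time: 6.05
tool_pos: [597.1, 101.2, 47.4]
tcp_rot: [-3.138, 0.001, 0.178]
contact_force: [0.3, -0.8, -0.1]
grip_width: 54.9
[596.91493475 101.18264798  47.34124944] [-1.79791613e+02  8.68008831e-02  1.02206288e+01] [0.68739888 0.71075533 0.20641381]
outer fwd at mid 92.05 tilt deg (tool frame) 0.11 resid 0.13 px [15.  97.5] [624.   96.5]
inner fwd at mid 85.15 tilt deg (tool frame) 0.12 resid 0.12 px [ 15.  114.5] [624.  113.5]
line fwd at mid 91.68 tilt deg (tool frame) 0.09 resid 0.03 px [200.   93.7] [428.   93.3]
remaining (line centre to outer edge) 0.37, angle line-edge -0.02
```

View pics/wrist6.png

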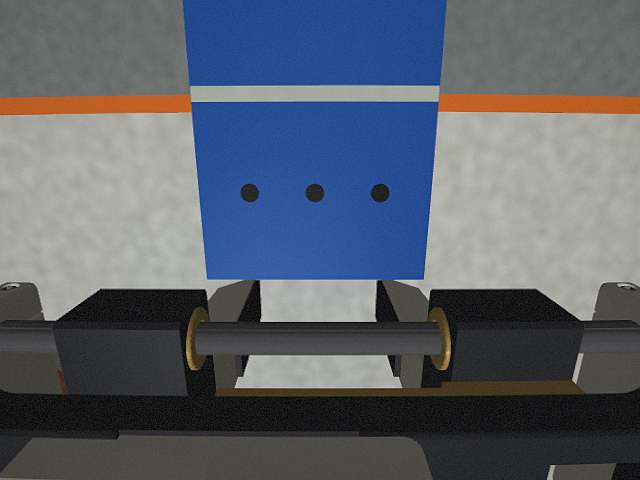

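```bash
python3 - <<'E'
from plant import bot
from h import *
c=bot.calibration("scene"); im=cv2.imread("pics/scene6.png")[:,:,::-1].copy()
o=[688.4,105]; yaw=np.radians(10.3); xs=np.arange(-20,20,.5)
for y0 in(-100,80):
    p=rect(im,c,o,yaw,np.arange(-3,6,.5),np.arange(y0,y0+40,2.),45).astype(float).mean(1)[:,0]
    print("edge (R=160)",y0,np.interp(-160,-p,np.arange(-3,6,.5)))
for y0 in(-25,35):
    p=rect(im,c,o,yaw,xs,np.arange(y0,y0+20,2.),51).astype(float).mean(1)[:,0]; w=np.clip(p-90,0,None); print("line",y0,(w*xs).sum()/w.sum())
E
```

```text
edge (R=160) -100 0.10101010101010105
edge (R=160) 80 0.04332129963898877
line -25 -0.8327841845140033
line 35 -0.8406164238969811
```

```bash
python3 -m inch '[0.03,0.01,0,0,0,0,0.2, 0.06,0.01,0,0,0,0,0.2, 0.09,0.02,0,0,0,0,0.2, 0.09,0.02,0,0,0,0,0.2, 0.09,0.02,0,0,0,0,0.2]'; python3 -m inch '[-0.5,-0.09,0,0,0,0,0.2, -1.2,-0.2,0,0,0,0,0.2, -2,-0.36,0,0,0,0,0.2, -2.5,-0.45,1,0,0,0,0.2, -2.5,-0.45,3,0,0,0,0.2]';  python3 -m inch '[-0.5,0,3,0,0,0,0.2, -1,0,6,0,0,0,0.2, -1,0,9,0,0,0,0.2, -1,0,10,0,0,0,0.2, -1,0,10,0,0,0,0.2]'; python3 - <<'E'
from plant import bot
from h import *
import pickle
o=bot.get_obs();print(o['tool_pos'],o['contact_force']); c=bot.calibration("wrist")
pickle.dump((c,o),open("w7.pkl","wb"))
for n in("wrist","scene"): cv2.imwrite(f"pics/{n}7.png",bot.capture(n)[:,:,::-1])
c=bot.calibration("scene"); im=cv2.imread("pics/scene7.png")[:,:,::-1].copy()
o=[688.4,105]; yaw=np.radians(10.3); xs=np.arange(-20,20,.5)
for y0 in(-25,35):
    p=rect(im,c,o,yaw,xs,np.arange(y0,y0+20,2.),51).astype(float).mean(1)[:,0]; w=np.clip(p-90,0,None); print("line",y0,(w*xs).sum()/w.sum())
E
```

```text
time: 6.7
tool_pos: [597.5, 101.3, 47.4]
tcp_rot: [-3.138, 0.002, 0.178]
contact_force: [-0.4, -0.3, 1.0]
grip_width: 55.0
time: 7.2
tool_pos: [570.4, 96.6, 76.9]
tcp_rot: [-3.137, 0.006, 0.178]
contact_force: [0.5, -0.6, -0.1]
grip_width: 54.9
time: 7.7
tool_pos: [561.1, 96.6, 178.8]
tcp_rot: [-3.138, 0.002, 0.178]
contact_force: [0.8, -0.4, 0.7]
grip_width: 55.0
[561.10376359  96.6369099  178.79288948] [ 0.78920622 -0.36002663  0.70203272]
line -25 -0.7261671029668412
line 35 -0.579896052195068
```

View pics/wrist7.png

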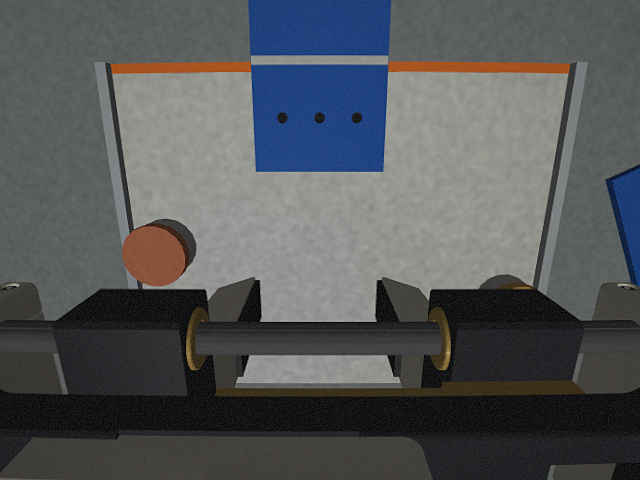

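View pics/scene7.png

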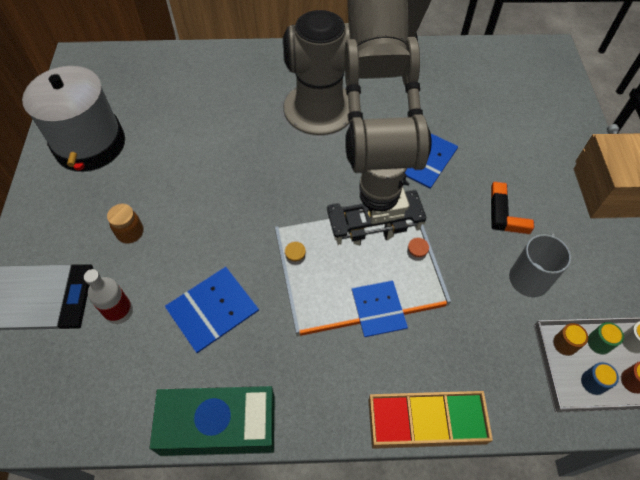

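The fingers are clear of everything. In both views the line lies over the orange edge, the overhang is square and everything else stands where it was.

```bash
python3 -c "
from plant import bot
bot.close_job()"
```

```text
the job is handed in; nothing more can be done
```

I slid the small blue template (119 x 100 measured, the one on the stand) to the orange edge and handed the job in at about 8 s. I pushed its rear edge with both fingertips, turning it about 19° square on the way, then backed off level and raised the arm clear.

- **Line on edge:** the last numeric check, with the scene camera after the push, put the line's middle about 0.7 mm short of the edge. The wrist camera gave 0.4 mm short before the final 0.6 mm nudge. The two cameras disagree by about 0.5 mm, within their 2 mm calibration.
- **Squareness:** the line was within 0.1° of the edge before the nudge. In the scene camera the two halves of the line still agreed to 0.15 mm after it.
- **Side position:** the template sits about 12 mm off the middle of the edge. I left that as it was, since the task set no side position.
- **Lifting and other objects:** the fingertips stayed beside the rear edge, about 2 mm above the board, and contact forces stayed around 1 N. Both tins and everything else appear where they started; I checked that by eye, not by measurement.

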